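Sweep the used test coupons into the scrap pan

ROBOT

A 6-joint arm with a two-finger parallel gripper is mounted at the origin on the work surface. World frame = base frame: x ahead of the robot, y to its left, z up, the work surface at z = 0. Lengths are in mm, angles in rad, forces in N, time in s.
With the tool pointing down it reaches from about 350 to 775 mm from the base axis. Payload 7.3 kg.
Tool frame: the origin (TCP) lies at the very end of the fingers, on their centre line; the grasp point (between the pads) lies 19 mm behind it; x points along the fingers, y is the direction in which the jaws open and shut, and the axes are right-handed (so a half turn about x gives the same grasp; the last joint's range is limited). The gripper opens to 92 mm and grips with 3 to 60 N. Pads are 19 mm wide; open, the fingers measure 130 mm over their backs; the gripper's body (75 mm by 190 mm) begins 47 mm behind the grasp point.
Start: joints at [1.092, 0.342, 1.524, -0, 1.275, -0.146], TCP at [171.499, 496.219, 226.741] pointing down, gripper open.
Joint ranges: [-2.53, 2.53], [-0.77, 2.02], [0.04, 2.7], [-1, 4.14], [0.28, 2.66], [-3.11, 3.11]. Speed limits (rad/s): [2.57, 2.57, 3.14, 3.14, 3.14, 3.14].

INTERFACE

Orientations are given as [roll, pitch, yaw] about the fixed x, y, z axes, in that order (R = Rz(yaw) Ry(pitch) Rx(roll)).
In Python, from plant import bot gives the robot as it stands.
- The arm moves only by the tool step_arm, never from a script. Its argument "targets" is a list that holds one entry, the list of rows, each a list of 4 numbers: the shift along the tool's x, y, z in m, then the turn about the tool's x in degrees. A call has exactly 5 rows; each row is the pose to reach, as a shift and turn from the pose measured when the call began, along the tool's axes at that moment; what a row does not reach only later rows make up. A row lasts 1/12 s, in which the tool goes at most 41.7 mm and 7.16 degrees, less where a joint would pass 70% of its speed; a pose out of reach is approached as far as the arm can. A call with a gripper value outside its range is refused whole. "jaw" is the closure, from 0 (fully open) to 1 (shut), set as the call begins (left out, the last holds). The fingers move at their own pace and stop on an object; the grip force is fixed at half the most. Time passes only in rows, so rows that repeat a pose let the fingers close, or fill a call up. It gives the time, the measured TCP pose, the force and the opening at its end, in the units of the state.
- bot.get_obs(): the state, without advancing time (a new reading comes with each control period).
- bot.capture(name): name is "scene" or "top" or "wrist"; returns a dict with "color" (400x640x3 uint8, red, green, blue), "depth" (400x640 float32, mm along the optical axis (not along the pixel's ray), 0 where there is no reading), "fov_y" (degrees; the focal length in pixels is half the picture's height over the tangent of half this angle, whatever the lens; pixels are square), "cx", "cy" (the principal point, pixels), "rvec" (rotation vector, rad) and "tvec" (3), from world to camera coordinates, as OpenCV has them. Camera axes: x right, y down, z forward; pixel columns grow to the right and rows downward; lengths in mm; the calibration is good to about 2 mm. A picture is of the moment at which its call begins.
- bot.close_job(): hands the job in, once; it reports no verdict.
The state is a dict: "time": time; "joint_positions": joint angles; "dq": joint speeds; "tau": joint torques, N m; "tool_pos": TCP position; "tcp_rot": TCP orientation; "contact_force": force on the tool from outside, world axes, zero at the start; "moment": the same for the moment, N m; "grip_width": finger opening in mm.
Only numpy, scipy, OpenCV 4.12 (cv2) and the standard library are available. Lean on these libraries where they do the work, as an engineer would, in place of code of your own. Each camera call takes 0.05 s, during which the arm holds its last target. There are 200 camera calls.

TASK

Clear the three used steel test coupons off the bench: sweep them along the bench with the fingertips, through the open front of the scrap pan, until all three lie inside it past the sloping lip. Only push them, never pick them up, and leave the two resin mounts standing among them and everything else on the bench where they are.

Things in the scene. Friction and masses are not known exactly. Their poses are not given: they have to be found in the camera images.
- coupon1_mid (a point): Centre of a used hardness-test coupon: a plain dark steel block 40 x 20 x 12 mm, about 75 g, lying flat and loose on the bench (centre 6 mm above it), with a row of tiny indents in its ground top. The three coupons are alike. x runs along its 40 mm length, z up.
- coupon2_mid (a point): Centre of a used hardness-test coupon: a plain dark steel block 40 x 20 x 12 mm, about 75 g, lying flat and loose on the bench (centre 6 mm above it), with a row of tiny indents in its ground top. The three coupons are alike. x runs along its 40 mm length, z up.
- coupon3_mid (a point): Centre of a used hardness-test coupon: a plain dark steel block 40 x 20 x 12 mm, about 75 g, lying flat and loose on the bench (centre 6 mm above it), with a row of tiny indents in its ground top. The three coupons are alike. x runs along its 40 mm length, z up.
- pan: Stainless scrap pan like a flat dustpan, fixed to the bench. Origin: middle of its lip's front edge, on the bench; x inwards, y across the mouth. Mouth 200 mm clear (206 outside), 170 mm deep. Lip slopes up 2 mm over the first 25 mm, then a flat floor 2 mm up. Side walls 3 mm thick, rising from 10 mm high at the lip to 34 mm at x = 60 mm and behind; back wall 34 mm. Behind it a handle to x = 312 mm, up to 48 mm high.
- mount_a: Metallographic mount: upright dark-red resin puck, 30 mm diameter, 20 mm high, 45 g, with a steel sample in its top face, standing loose among the coupons. Origin at the centre of its underside. To be left standing.
- mount_b: Metallographic mount: upright dark-red resin puck, 30 mm diameter, 20 mm high, 45 g, with a steel sample in its top face, standing loose among the coupons. Origin at the centre of its underside. To be left standing.
- ref_block: Hardness reference block: plain steel disc, 64 mm diameter, 15 mm high, loose, beyond the coupons. Origin at the centre of its underside. To be left alone.
- marker: Marker pen, 135 mm long, 13 mm thick, lying beyond the coupons, on the right. Origin under its middle, x along it towards the cap. To be left alone.
- wash_bottle: Wash bottle, 64 mm diameter, 180 mm high with a bent spout reaching 68 mm out along its x, standing to the right. Origin at the centre of its underside. To be left alone.
- caliper: Digital caliper, 235 mm long, 14 mm high, lying beyond the pan. Origin under the middle of its beam, x along the beam. To be left alone.
- dish: Shallow round glass dish, 90 mm diameter, 18 mm high, standing to the right. Origin at the centre of its underside. To be left alone.

How it is judged (in metres and radians):
At the end, for the whole second after the job is handed in: The centre of each of the three coupons is inside the pan, between its walls and at least 35 mm in from the front edge of the lip (past the 25 mm slope), less than 25 mm above the bench, and at rest (under 20 mm/s) (x of coupon1_mid in the frame of pan between 0.035 and 0.168 m and y of coupon1_mid in the frame of pan between -0.1 and 0.1 m and height (world z) of each of coupon1_mid, coupon2_mid, coupon3_mid below 0.025 m and linear speed of each of coupon1, coupon2, coupon3 below 0.02 m/s and x of coupon2_mid in the frame of pan between 0.035 and 0.168 m and y of coupon2_mid in the frame of pan between -0.1 and 0.1 m and x of coupon3_mid in the frame of pan between 0.035 and 0.168 m and y of coupon3_mid in the frame of pan between -0.1 and 0.1 m); the robot touches nothing.
It fails at once if a coupon is lifted (its centre more than 18 mm above the bench while it is outside the pan, or more than 25 mm anywhere) (height (world z) of any of coupon1_mid, coupon2_mid, coupon3_mid above 0.025 m or (height (world z) of coupon1_mid above 0.018 m and x of coupon1_mid in the frame of pan below 0 m) or (height (world z) of coupon2_mid above 0.018 m and x of coupon2_mid in the frame of pan below 0 m) or (height (world z) of coupon3_mid above 0.018 m and x of coupon3_mid in the frame of pan below 0 m)).
It fails at once if a mount, the reference block, the marker, the wash bottle, the caliper or the dish is moved more than 20 mm (distance of any of mount_a, mount_b, ref_block, marker, wash_bottle, caliper, dish from where it was at the start of the episode above 0.02 m).
It also fails if it takes over 72 s, if anything falls off the work surface, if the arm or the gripper's body presses on something with over 40 N, if the wrist force passes 120 N, or if a joint passes its speed limit or range.

## Working session

There is one attempt and no reset: what is moved stays moved. The work goes in short steps, Python scripts to look and compute and a tool call to move; the robot and the scene stay as the last step left them, time stands still between calls to the robot, and variables do not carry over. Pictures are saved under pics/ and viewed, about 8 in all and at most 12, crops included, and the job is handed in when it is done.

Besides the shell and the picture viewer there is one more tool, called after "Call:" as name([rows], argument=value, ...), one row to a line, values as JSON. step_arm: Moves the arm, as the interface text tells. Its arguments: {"type":"object","properties":{"targets":{"type":"array","items":{"type":"array","items":{"type":"array","items":{"type":"number"}}}},"jaw":{"type":"number"}},"required":["targets"]}

```bash
mkdir -p pics
cat > h.py <<'E'
import numpy as np, cv2
from plant import bot
def cap(n):
    c=bot.capture(n); h=c["color"].shape[0]
    f=h/2/np.tan(np.radians(c["fov_y"])/2)
    c["K"]=np.array([[f,0,c["cx"]],[0,f,c["cy"]],[0,0,1]]); c["R"]=cv2.Rodrigues(np.array(c["rvec"],float))[0]; c["t"]=np.array(c["tvec"],float).ravel()
    return c
def ray(c,uv,z):
    uv=np.atleast_2d(np.array(uv,float)); d=np.c_[uv,np.ones(len(uv))]@np.linalg.inv(c["K"]).T@c["R"]
    o=-c["R"].T@c["t"]; return o+d*((z-o[2])/d[:,2])[:,None]
def proj(c,P):
    p=(np.atleast_2d(P)@c["R"].T+c["t"])@c["K"].T; return p[:,:2]/p[:,2:]
def save(c,n): cv2.imwrite("pics/"+n,c["color"][:,:,::-1])
E
python3 - <<'E'
from h import *
for n in("top","scene"):
    c=cap(n); save(c,n+"0.png"); print(n,c["fov_y"],-c["R"].T@c["t"])
    np.savez(n+"0.npz",color=c["color"],depth=c["depth"],K=c["K"],R=c["R"],t=c["t"])
o=bot.get_obs(); print(o)
E
```

```text
top 55.32955937609893 [483.53001569 -86.67880003 856.30460036]
scene 53.68365058937577 [856.79747563 308.95712651 756.03380419]
{'time': 0.1, 'joint_positions': array([ 1.09201986e+00,  3.42679306e-01,  1.52488683e+00,  1.73985240e-05,
        1.27538140e+00, -1.45975777e-01]), 'dq': array([ 2.44568163e-04, -1.02257955e-03, -3.74165784e-03,  1.89995250e-03,
       -1.02049203e-03,  2.91232553e-05]), 'tau': array([ 1.88103964e-03, -4.32004881e+01, -2.44695121e+01,  7.19332066e-02,
        5.25683071e-02, -4.54742940e-05]), 'tool_pos': array([171.31627511, 495.90152781, 226.11291836]), 'tcp_rot': array([-1.72905152,  1.56944134, -2.06185729]), 'contact_force': array([-0.06865861,  0.32038241, -0.3873451 ]), 'moment': array([ 0.00635892, -0.012578  ,  0.02868189]), 'grip_width': 91.85158392022242}
```

View pics/top0.png

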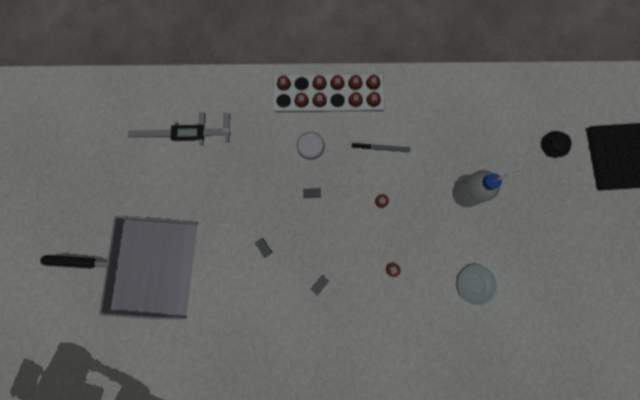

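The top view shows the pan at left, with its mouth at about x=190 px facing right. The coupons are at (312,193), (263,247) and (320,285), and the mounts at (382,201) and (393,269), to the right of the coupons. Next I measure.

Run:
```python
from h import *
c=dict(np.load("top0.npz")); im=c["color"]
for uv,z in [((382,201),20),((393,269),20),((310,145),15),((477,284),10),((352,146),10),((409,150),10)]: print(uv,ray(c,uv,z).round(0))
g=cv2.cvtColor(im,cv2.COLOR_RGB2GRAY).astype(int)
bg=cv2.medianBlur(g.astype(np.uint8),61) if 0 else cv2.medianBlur(g.astype(np.uint8),61).astype(int)
for u,v in [(312,193),(263,247),(320,285)]:
    m=np.zeros(g.shape,np.uint8); m[v-16:v+17,u-16:u+17]=(g-bg<-14)[v-16:v+17,u-16:u+17]
    cs,_=cv2.findContours(m,0,2); k=max(cs,key=cv2.contourArea)
    P=ray(c,k.reshape(-1,2),12)[:,:2].astype(np.float32); r=cv2.minAreaRect(P); b=cv2.boxPoints(r)
    print("coupon",np.round(r[0]),np.round(r[1]),r[2],b.round(0).tolist())
# pan: corners
for uv,z in [((197,223),10),((186,318),10),((117,217),34),((103,314),34)]: print("pan",uv,ray(c,uv,z).round(0))
big=cv2.resize(im[195:340,90:250],None,fx=4,fy=4,interpolation=2)
cv2.imwrite("pics/pan.png",cv2.convertScaleAbs(big[:,:,::-1],alpha=1.6))
```

```text
(382, 201) [[ 608. -217.   20.]]
(393, 269) [[ 460. -236.   20.]]
(310, 145) [[739. -57.  15.]]
(477, 284) [[ 427. -418.   10.]]
(352, 146) [[ 738. -154.   10.]]
(409, 150) [[ 728. -284.   10.]]
coupon [630. -61.] [25. 38.] 0.15896853804588318 [[617.0, -42.0], [617.0, -80.0], [642.0, -80.0], [642.0, -42.0]]
coupon [509.  45.] [43. 24.] 33.50004196166992 [[484.0, 44.0], [497.0, 23.0], [533.0, 47.0], [520.0, 67.0]]
coupon [428. -78.] [23. 44.] 49.41476821899414 [[404.0, -72.0], [437.0, -101.0], [452.0, -83.0], [419.0, -55.0]]
pan (197, 223) [[563. 195.  10.]]
pan (186, 318) [[359. 209.  10.]]
pan (117, 217) [[574. 362.  34.]]
pan (103, 314) [[371. 375.  34.]]
```

View pics/pan.png

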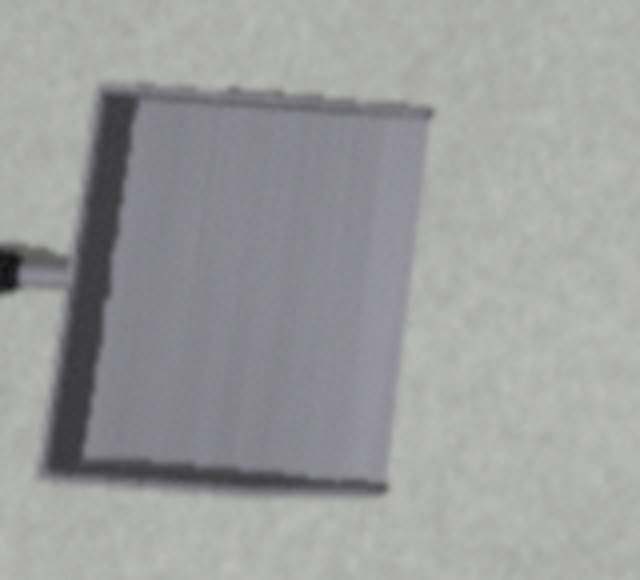

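The pan mouth's middle is at about (461,202), and inwards is (0.07,1.0). The coupons are at (630,-61), (509,45) and (428,-78), and both mounts are well to the right at y<-210, clear of the pushes. I'll push one coupon at a time in +y with the jaws nearly shut, starting with coupon 2.

```bash
cat > go.py <<'E'
# usage: go.py x y z ang(deg of tool y in world, mod 180) -> tool-frame shift (mm) and turn (deg)
import sys; from h import *; from scipy.spatial.transform import Rotation as Ro
o=bot.get_obs(); R=Ro.from_euler("xyz",o["tcp_rot"]).as_matrix()
print("t",o["time"],"tcp",o["tool_pos"].round(1),"ang",np.degrees(np.arctan2(R[1,1],R[0,1])).round(1),"F",o["contact_force"].round(1),"w",round(o["grip_width"],1),"q6",o["joint_positions"][5].round(2)); print(R.round(3).tolist())
a=[float(v) for v in sys.argv[1:]]
for i in range(0,len(a),4):
    d=R.T@(np.array(a[i:i+3])-o["tool_pos"]); y=R.T@[np.cos(np.radians(a[i+3])),np.sin(np.radians(a[i+3])),0]
    th=np.degrees(np.arctan2(y[2],y[1])); th=(th+90)%180-90
    print(a[i:i+4],"->",d.round(1),round(th,1))
E
python3 go.py 505 -30 100 0 505 -30 6 0
```

```text
t 0.1 tcp [171.3 495.9 226.1] ang 70.9 F [-0.1  0.3 -0.4] w 91.9 q6 -0.15
[[-0.001, 0.327, 0.945], [-0.001, 0.945, -0.327], [-1.0, -0.001, -0.0]]
[505.0, -30.0, 100.0, 0.0] -> [ 126.5 -387.9  487.2] 70.9
[505.0, -30.0, 6.0, 0.0] -> [ 220.5 -387.7  487.2] 70.9
```

Call:
step_arm([
  [[0.0,-0.024,0.03,5],[0.005,-0.048,0.06,11],[0.01,-0.072,0.09,17],[0.015,-0.096,0.12,23],[0.02,-0.12,0.15,29]],
], jaw=0.88)

```text
time: 0.52
tool_pos: [274.1, 331.8, 205.8]
tcp_rot: [-1.259, 1.569, -2.102]
contact_force: [1.4, 1.1, -0.5]
grip_width: 62.9
```

```bash
python3 go.py 505 -30 100 0
```

```text
t 0.5167 tcp [274.1 331.8 205.8] ang 41.7 F [ 1.4  1.1 -0.5] w 62.9 q6 -0.02
[[-0.001, 0.747, 0.665], [-0.002, 0.665, -0.747], [-1.0, -0.002, 0.001]]
[505.0, -30.0, 100.0, 0.0] -> [106.2 -68.  423.7] 41.7
```

Call:
step_arm([
  [[0.006,-0.007,0.038,6],[0.012,-0.014,0.076,12],[0.018,-0.021,0.114,18],[0.024,-0.028,0.152,24],[0.03,-0.034,0.19,30]],
])

```text
time: 0.93
tool_pos: [375.3, 165.4, 175.6]
tcp_rot: [-0.837, 1.569, -2.209]
contact_force: [0.5, 0.2, -0.1]
grip_width: 30.1
```

```bash
python3 go.py 505 -30 50 0 505 -30 6 0
```

```text
t 0.9333 tcp [375.3 165.4 175.6] ang 11.4 F [ 0.5  0.2 -0.1] w 30.1 q6 0.03
[[-0.001, 0.98, 0.197], [-0.002, 0.197, -0.98], [-1.0, -0.001, 0.001]]
[505.0, -30.0, 50.0, 0.0] -> [125.8  88.7 217. ] 11.4
[505.0, -30.0, 6.0, 0.0] -> [169.8  88.8 216.9] 11.4
```

Call:
step_arm([
  [[0.012,0.015,0.035,2],[0.024,0.03,0.07,4],[0.036,0.045,0.105,6],[0.048,0.06,0.14,8],[0.06,0.075,0.175,11]],
])

```text
time: 1.35
tool_pos: [483.8, 6.7, 114.9]
tcp_rot: [-0.877, 1.569, -2.443]
contact_force: [0.8, 1.2, -0.1]
grip_width: 10.7
```

```bash
python3 go.py 505 -30 6 0
```

```text
t 1.35 tcp [483.8   6.7 114.9] ang 0.3 F [ 0.8  1.2 -0.1] w 10.7 q6 -0.15
[[-0.002, 1.0, 0.005], [-0.001, 0.005, -1.0], [-1.0, -0.002, 0.001]]
[505.0, -30.0, 6.0, 0.0] -> [109.   21.2  36.6] 0.3
```

Call:
step_arm([
  [[0.02,0.012,0.02,0],[0.045,0.021,0.037,0],[0.075,0.021,0.037,0],[0.1,0.021,0.037,0],[0.108,0.021,0.037,0]],
])

```text
time: 1.77
tool_pos: [502.4, -30.4, 3.4]
tcp_rot: [-1.573, 1.563, -3.14]
contact_force: [-0.5, 0.2, 0.5]
grip_width: 10.8
```

```bash
python3 go.py 507 280 6 -4; python3 -c "
from h import *
c=cap('top'); im=cv2.resize(c['color'][150:340,180:420],None,fx=3,fy=3,interpolation=2)
cv2.imwrite('pics/t1.png',cv2.convertScaleAbs(im[:,:,::-1],alpha=1.5))"
```

```text
t 1.7667 tcp [502.4 -30.4   3.4] ang 0.2 F [-0.5  0.2  0.5] w 10.8 q6 -0.21
[[-0.008, 1.0, 0.004], [-0.0, 0.004, -1.0], [-1.0, -0.008, -0.0]]
[507.0, 280.0, 6.0, -4.0] -> [  -2.6    5.7 -310.4] 4.2
```

View pics/t1.png

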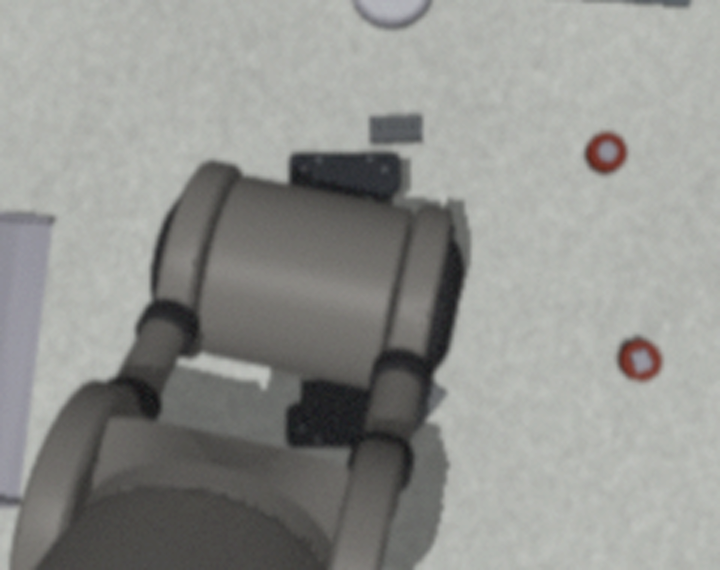

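Call:
step_arm([
  [[-0.001,0.003,-0.01,0],[-0.002,0.004,-0.022,0],[-0.002,0.004,-0.034,0],[-0.002,0.004,-0.046,0],[-0.002,0.004,-0.06,0]],
])

```text
time: 2.23
tool_pos: [506.8, 31.6, 6.9]
tcp_rot: [-1.536, 1.565, -3.101]
contact_force: [0.5, 0.4, -0.5]
grip_width: 10.9
```

```bash
python3 go.py 495 275 6 -4
```

```text
t 2.2333 tcp [506.8  31.6   6.9] ang 0.3 F [ 0.5  0.4 -0.5] w 10.9 q6 -0.09
[[-0.006, 1.0, 0.005], [-0.0, 0.005, -1.0], [-1.0, -0.006, 0.0]]
[495.0, 275.0, 6.0, -4.0] -> [   0.9  -10.5 -243.5] 4.3
```

Call:
step_arm([
  [[0.0,-0.001,-0.016,0],[0.0,-0.001,-0.032,1],[0.0,-0.002,-0.048,2],[0.0,-0.003,-0.064,2],[0.0,-0.003,-0.08,2]],
])

```text
time: 2.65
tool_pos: [503.3, 113.8, 8.1]
tcp_rot: [-1.502, 1.567, -3.101]
contact_force: [-0.3, 0.1, 0.0]
grip_width: 10.6
```

Call:
step_arm([
  [[0.0,-0.001,-0.016,0],[0.0,-0.001,-0.032,1],[0.0,-0.002,-0.048,1],[0.0,-0.003,-0.064,2],[0.0,-0.003,-0.08,2]],
])

```text
time: 3.07
tool_pos: [502.2, 196.2, 9.2]
tcp_rot: [-1.563, 1.568, 3.087]
contact_force: [0.3, -0.8, 0.7]
grip_width: 11.2
```

```bash
python3 go.py 495 275 7 -4; python3 -c "
from h import *
c=cap('scene'); save(c,'s1.png')"
```

```text
t 3.0667 tcp [502.2 196.2   9.2] ang -3.6 F [ 0.3 -0.8  0.7] w 11.2 q6 0.29
[[-0.003, 0.998, -0.062], [0.0, -0.062, -0.998], [-1.0, -0.003, 0.0]]
[495.0, 275.0, 7.0, -4.0] -> [  2.3 -12.1 -78.2] 0.4
```

View pics/s1.png

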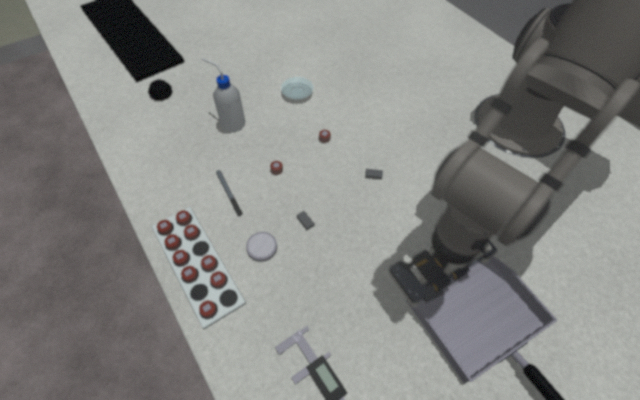

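The scene view shows coupons 1 and 3 untouched at (305,220) and (373,174). The gripper is at the mouth near (425,270), and coupon 2 is hidden under it. I carry on into the pan.

Call:
step_arm([
  [[0.001,0.0,-0.016,0],[0.002,-0.003,-0.032,0],[0.003,-0.006,-0.048,0],[0.003,-0.008,-0.064,0],[0.003,-0.01,-0.08,0]],
])

```text
time: 3.53
tool_pos: [496.9, 280.9, 7.4]
tcp_rot: [-2.78, 1.569, 1.873]
contact_force: [-0.3, -0.5, -0.4]
grip_width: 10.9
```

Call:
step_arm([
  [[0.0,0.0,0.005,0],[-0.01,0.0,0.02,0],[-0.04,0.0,0.03,0],[-0.07,0.0,0.05,0],[-0.1,0.0,0.08,0]],
])

```text
time: 3.95
tool_pos: [491.6, 202.0, 108.4]
tcp_rot: [-3.125, 1.569, 1.531]
contact_force: [1.0, -0.1, 0.7]
grip_width: 11.0
```

```bash
python3 go.py 426 -130 100 0 ; python3 -c "
from h import *
c=cap('scene'); im=cv2.resize(c['color'][150:400,340:640],None,fx=2,fy=2)
cv2.imwrite('pics/s2.png',im[:,:,::-1])"
```

```text
t 3.95 tcp [491.6 202.  108.4] ang -3.2 F [ 1.  -0.1  0.7] w 11.0 q6 0.3
[[0.0, 0.998, -0.056], [0.002, -0.056, -0.998], [-1.0, -0.0, -0.002]]
[426.0, -130.0, 100.0, 0.0] -> [  7.6 -46.7 335.2] -3.2
```

View pics/s2.png

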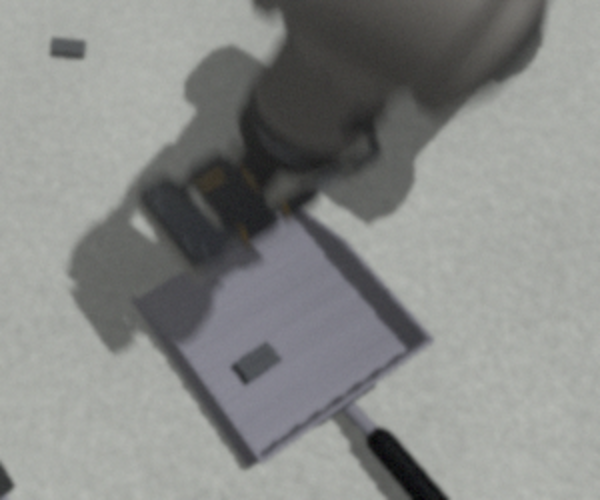

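Coupon 2 lies well inside the pan, at crop (256,361). Next is coupon 3.

Call:
step_arm([
  [[0.0,-0.005,0.035,0],[0.0,-0.01,0.07,0],[0.0,-0.015,0.105,-1],[0.0,-0.02,0.14,-1],[0.0,-0.024,0.175,-2]],
])

```text
time: 4.42
tool_pos: [458.8, 23.1, 114.2]
tcp_rot: [1.699, 1.562, 0.106]
contact_force: [0.3, -0.7, -0.2]
grip_width: 11.2
```

Call:
step_arm([
  [[0.0,-0.005,0.035,0],[0.0,-0.01,0.07,0],[0.0,-0.015,0.105,-1],[0.0,-0.02,0.14,-1],[0.0,-0.02,0.17,-1]],
])

```text
time: 4.83
tool_pos: [433.7, -148.1, 114.5]
tcp_rot: [1.606, 1.562, 0.03]
contact_force: [1.5, 0.8, 0.2]
grip_width: 11.2
```

```bash
python3 go.py 428 -145 7 0
```

```text
t 4.8333 tcp [ 433.7 -148.1  114.5] ang -0.3 F [1.5 0.8 0.2] w 11.2 q6 -0.5
[[0.009, 1.0, -0.005], [0.0, -0.005, -1.0], [-1.0, 0.009, -0.0]]
[428.0, -145.0, 7.0, 0.0] -> [107.5  -6.7  -3.1] -0.3
```

Call:
step_arm([
  [[0.03,-0.003,-0.001,0],[0.06,-0.005,-0.001,0],[0.085,-0.006,-0.001,0],[0.1,-0.006,-0.002,0],[0.107,-0.006,-0.003,0]],
])

```text
time: 5.25
tool_pos: [427.3, -144.5, 6.1]
tcp_rot: [1.778, 1.564, 0.203]
contact_force: [-0.3, 0.3, -0.2]
grip_width: 11.1
```

Call:
step_arm([
  [[0.0,0.0,-0.01,0],[0.0,0.0,-0.022,0],[0.0,0.0,-0.034,0],[0.0,0.0,-0.046,0],[0.0,0.0,-0.06,0]],
])

```text
time: 5.67
tool_pos: [428.3, -83.3, 7.6]
tcp_rot: [1.621, 1.561, 0.046]
contact_force: [0.1, 0.9, 0.2]
grip_width: 10.9
```

```bash
python3 go.py 424 285 7 -4
```

```text
t 5.6667 tcp [428.3 -83.3   7.6] ang -0.2 F [0.1 0.9 0.2] w 10.9 q6 -0.37
[[0.009, 1.0, -0.004], [0.0, -0.004, -1.0], [-1.0, 0.009, -0.0]]
[424.0, 285.0, 7.0, -4.0] -> [   0.8   -5.8 -368.2] 3.8
```

Call:
step_arm([
  [[0.0,0.0,-0.016,0],[0.0,0.0,-0.033,0],[0.001,0.0,-0.051,0],[0.001,-0.001,-0.069,0],[0.001,-0.001,-0.088,0]],
])

```text
time: 6.08
tool_pos: [428.1, 6.4, 8.2]
tcp_rot: [1.563, 1.559, -0.011]
contact_force: [0.5, -1.8, 0.4]
grip_width: 10.9
```

Call:
step_arm([
  [[0.0,0.0,-0.018,0],[0.0,0.0,-0.036,0],[0.001,0.0,-0.054,0],[0.001,-0.001,-0.072,1],[0.001,-0.001,-0.09,1]],
])

```text
time: 6.5
tool_pos: [427.3, 98.5, 8.7]
tcp_rot: [1.598, 1.556, 0.007]
contact_force: [-0.9, 0.2, -0.7]
grip_width: 11.1
```

```bash
python3 go.py 424 285 8 -4; python3 -c "
from h import *
c=cap('scene'); im=cv2.resize(c['color'][100:350,300:600],None,fx=2,fy=2)
cv2.imwrite('pics/s3.png',im[:,:,::-1])"
```

```text
t 6.5 tcp [427.3  98.5   8.7] ang -1.1 F [-0.9  0.2 -0.7] w 11.1 q6 0.07
[[0.014, 1.0, -0.02], [0.0, -0.02, -1.0], [-1.0, 0.014, -0.0]]
[424.0, 285.0, 8.0, -4.0] -> [   0.7   -7.1 -186.3] 2.9
```

View pics/s3.png

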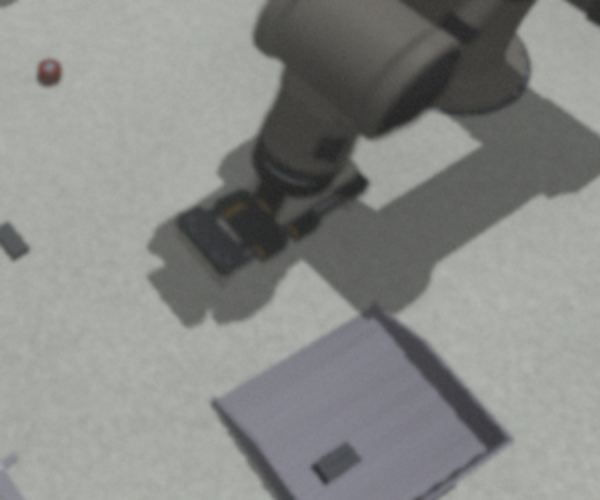

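The crop shows coupon 2 still in the pan at (335,462). Coupon 3 is hidden ahead of the fingers, with nothing left behind on the bench. I continue the push.

Call:
step_arm([
  [[0.0,0.0,-0.018,0],[0.0,0.0,-0.036,0],[0.001,-0.001,-0.054,1],[0.001,-0.002,-0.072,1],[0.002,-0.002,-0.09,1]],
])

```text
time: 6.97
tool_pos: [426.8, 192.3, 8.2]
tcp_rot: [1.686, 1.554, 0.08]
contact_force: [0.5, 0.5, -0.8]
grip_width: 11.0
```

Call:
step_arm([
  [[0.0,0.0,-0.018,0],[0.001,0.0,-0.036,0],[0.001,-0.001,-0.054,1],[0.002,-0.002,-0.072,1],[0.002,-0.002,-0.088,1]],
])

```text
time: 7.38
tool_pos: [427.5, 282.2, 7.7]
tcp_rot: [1.742, 1.552, 0.12]
contact_force: [-0.1, 0.3, 0.7]
grip_width: 10.7
```

Call:
step_arm([
  [[0.0,0.0,0.005,0],[-0.01,0.0,0.02,0],[-0.04,0.0,0.04,0],[-0.07,0.01,0.07,0],[-0.1,0.02,0.1,0]],
])

```text
time: 7.8
tool_pos: [438.5, 183.0, 106.9]
tcp_rot: [1.735, 1.552, 0.116]
contact_force: [0.9, -0.3, -0.9]
grip_width: 11.2
```

```bash
python3 go.py 647 -115 90 17; python3 -c "
from h import *
c=cap('scene'); im=cv2.resize(c['color'][150:400,340:640],None,fx=2,fy=2)
cv2.imwrite('pics/s4.png',im[:,:,::-1])"
```

```text
t 7.8 tcp [438.5 183.  106.9] ang -2.8 F [ 0.9 -0.3 -0.9] w 11.2 q6 0.29
[[0.018, 0.999, -0.048], [0.002, -0.048, -0.999], [-1.0, 0.018, -0.003]]
[647.0, -115.0, 90.0, 17.0] -> [ 20.1 222.3 287.7] -19.8
```

View pics/s4.png

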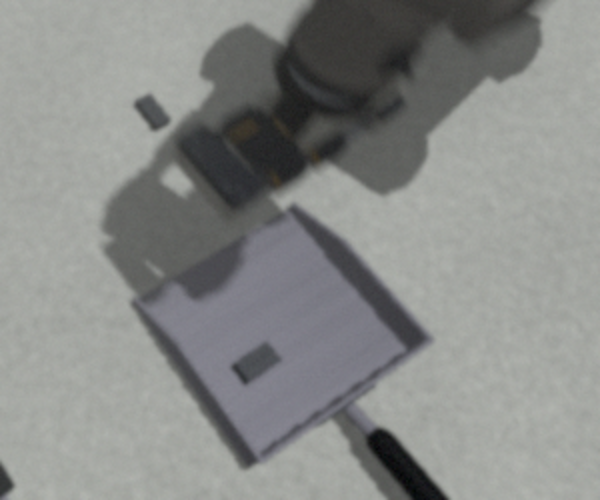

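Coupon 3 slipped off the side of the fingers: it lies on the bench at crop (152,112), which is full-frame (416,206). Coupon 2 is still in. I measure both remaining coupons from the scene view.

Run:
```python
from h import *
c=cap("scene"); g=cv2.cvtColor(c["color"],cv2.COLOR_RGB2GRAY).astype(int)
for u,v,r in [(416,206,13),(305,220,16)]:
    w=g[v-r:v+r+1,u-r:u+r+1]; m=np.zeros(g.shape,np.uint8)
    T=cv2.threshold(w.astype(np.uint8),0,255,cv2.THRESH_BINARY_INV+cv2.THRESH_OTSU)
    m[v-r:v+r+1,u-r:u+r+1]=T[1]; cs,_=cv2.findContours(m,0,2)
    for k in cs:
        if cv2.contourArea(k)<40: continue
        P=ray(c,k.reshape(-1,2),7)[:,:2].astype(np.float32); q=cv2.minAreaRect(P); print(T[0],cv2.contourArea(k),q[0],q[1],q[2],cv2.boxPoints(q).round(0).tolist())
o=bot.get_obs()
```

```text
124.0 225.5 (401.1978454589844, 57.08323287963867) (62.69156265258789, 37.04343032836914) 85.1262435913086 [[380.0, 27.0], [417.0, 24.0], [422.0, 87.0], [385.0, 90.0]]
129.0 179.5 (631.7891845703125, -60.205352783203125) (24.562898635864258, 46.22097396850586) 1.2600520849227905 [[619.0, -37.0], [620.0, -84.0], [645.0, -83.0], [644.0, -37.0]]
```

Run:
```python
from h import *
c=cap("scene"); g=cv2.cvtColor(c["color"],cv2.COLOR_RGB2GRAY).astype(int)
print(ray(c,[(416,206),(305,220)],12).round(0)); print(g[196:217:1,405:429])
```

```text
[[407.  49.  12.]
 [633. -58.  12.]]
[[172 171 170 170 173 172 172 167 160 150 154 158 170 171 174 171 173 171
  169 170 171 167 167 167]
 [173 172 171 170 167 164 157 147 133 125 131 148 165 173 173 170 170 170
  167 165 168 166 168 167]
 [173 171 168 160 154 143 132 116 102  98 105 127 150 167 173 173 170 168
  169 170 169 169 166 168]
 [171 168 157 138 127 114 102  90  90  84  90 107 134 158 170 173 173 170
  171 170 170 169 172 168]
 [166 158 135 111 100  91  88  87  83  84  89  94 114 142 161 169 172 170
  171 174 169 172 173 170]
 [165 151 121  90  78  81  83  85  86  85  85  85  99 122 147 161 168 171
  168 169 168 169 172 171]
 [162 143 111  80  70  81  84  85  86  86  85  87  87 104 121 146 159 169
  171 172 169 167 167 166]
 [162 145 115  85  68  72  77  82  86  83  86  87  85  91 101 123 148 161
  168 169 169 165 165 168]
 [167 156 138 104  79  68  75  80  84  87  81  83  85  85  88 105 129 149
  163 168 170 168 166 164]
 [170 167 155 132 102  76  69  77  78  81  80  82  82  86  88  90 110 141
  160 166 171 169 168 165]
 [170 170 171 155 130  97  76  65  72  82  84  82  84
[... 358 characters left out ...]
70 169 171 171 170 157 133 100  79  68  73  79  83  82  82  81  76
   78 102 133 145 131 109]
 [168 170 169 169 172 173 169 155 132  96  76  68  75  80  82  79  76  78
   85 110 126 133 112  93]
 [169 170 168 170 173 172 170 169 151 118  83  67  67  72  74  77  80  93
  112 122 119 111  95  77]
 [172 168 167 168 170 173 173 169 160 129  97  71  65  69  81  95 113 127
  134 132 112  90  71  64]
 [169 168 168 169 169 169 171 169 161 144 115  91  85  94 109 129 143 146
  142 122  98  76  65  55]
 [168 167 169 170 168 169 168 166 165 154 140 128 123 130 141 153 152 143
  127 108  82  65  58  58]
 [170 171 171 169 170 169 167 165 166 167 163 158 156 156 157 152 141 127
  112  93  76  60  57  59]]
```

Coupon 3 is at about (406,50), lying roughly along y. The effective tip width seems to be only about 27 mm. I now do coupon 1: shut the jaws, come down between it and the reference block, and push its long side flat in -x.

Call:
step_arm([
  [[0.0,0.025,0.03,0],[0.0,0.05,0.06,-1],[0.0,0.075,0.09,-1],[0.0,0.1,0.12,-2],[0.0,0.125,0.15,-3]],
], jaw=1.0)

```text
time: 8.37
tool_pos: [557.7, 25.5, 109.8]
tcp_rot: [1.736, 1.548, 0.166]
contact_force: [0.8, 1.5, 0.4]
grip_width: 0.3
```

```bash
python3 go.py 675 -60 90 0
```

```text
t 8.3667 tcp [557.7  25.5 109.8] ang 0.0 F [0.8 1.5 0.4] w 0.3 q6 -0.1
[[0.023, 1.0, 0.001], [0.004, 0.001, -1.0], [-1.0, 0.023, -0.004]]
[675.0, -60.0, 90.0, 0.0] -> [ 22.1 116.8  85.7] 0.1
```

Call:
step_arm([
  [[0.0,0.03,0.02,0],[0.0,0.06,0.04,0],[0.0,0.09,0.065,0],[0.0,0.117,0.086,0],[0.005,0.117,0.086,0]],
])

```text
time: 8.78
tool_pos: [678.7, -63.8, 106.7]
tcp_rot: [1.645, 1.544, 0.073]
contact_force: [-1.6, -0.2, 0.7]
grip_width: 0.4
```

```bash
python3 go.py 675 -60 7 0
python3 - <<'E'
from h import *
for n in("scene","top"):
    c=cap(n); cv2.imwrite(f"pics/c_{n}.png",c["color"][:,:,::-1])
    p=proj(c,[(406,50,12),(630,-60,12)]); print(n,p.round(0))
    g=cv2.cvtColor(c["color"],cv2.COLOR_RGB2GRAY)
    for q in p:
        u,v=q.round().astype(int); r=15
        m=np.zeros(g.shape,np.uint8); m[v-r:v+r+1,u-r:u+r+1]=(g<100 if n=="scene" else g<95)[v-r:v+r+1,u-r:u+r+1]
        for k in cv2.findContours(m,0,2)[0]:
            if cv2.contourArea(k)>40:
                b=cv2.minAreaRect(ray(c,k.reshape(-1,2),10)[:,:2].astype(np.float32)); print(n,u,v,np.round(b[0]),np.round(b[1]),round(b[2]))
a=cv2.imread("pics/c_scene.png")[120:300,280:440]; b=cv2.imread("pics/c_top.png")[160:340,180:360]
cv2.imwrite("pics/pair.png",cv2.resize(np.hstack([a,b]),None,fx=2.3,fy=2.3,interpolation=2))
E
```

```text
t 8.7833 tcp [678.7 -63.8 106.7] ang -0.1 F [-1.6 -0.2  0.7] w 0.4 q6 -0.21
[[0.027, 1.0, -0.002], [0.002, -0.002, -1.0], [-1.0, 0.027, -0.002]]
[675.0, -60.0, 7.0, 0.0] -> [99.6 -6.3 -3.6] -0.1
scene [[417. 206.]
 [306. 219.]]
scene 417 206 [406.  48.] [46. 30.] 83
scene 306 219 [632. -61.] [30. 53.] 5
top [[260. 295.]
 [311. 192.]]
top 260 295 [406.  51.] [66. 63.] 90
top 311 192 [632. -59.] [68. 69.] 90
```

View pics/pair.png

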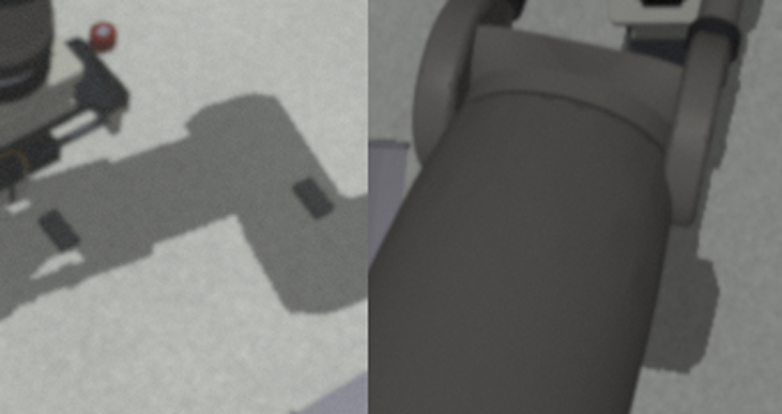

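In the left half, both loose coupons show in the arm's shadow, at (58,230) and (313,197). Coupon 1 measures (632,-60), and coupon 3 (406,49) with its long axis about 83°. I go down beside coupon 1.

Call:
step_arm([
  [[0.03,-0.006,-0.004,0],[0.06,-0.005,-0.004,0],[0.085,-0.005,-0.004,0],[0.095,-0.005,-0.004,0],[0.099,-0.005,-0.004,0]],
])

```text
time: 9.3
tool_pos: [668.2, -53.5, 3.3]
tcp_rot: [2.001, 1.556, 0.432]
contact_force: [0.4, -0.9, 0.3]
grip_width: 0.1
```

Call:
step_arm([
  [[0.0,-0.008,0.0,0],[0.0,-0.018,0.0,0],[0.0,-0.028,0.0,0],[0.0,-0.04,0.0,0],[0.0,-0.052,0.0,0]],
])

```text
time: 9.72
tool_pos: [616.6, -53.0, 4.6]
tcp_rot: [1.9, 1.553, 0.331]
contact_force: [0.3, 0.5, 0.1]
grip_width: 0.4
```

```bash
python3 go.py 540 -60 7 0
```

```text
t 9.7167 tcp [616.6 -53.    4.6] ang 0.1 F [0.3 0.5 0.1] w 0.4 q6 -0.22
[[0.017, 1.0, 0.003], [0.006, 0.003, -1.0], [-1.0, 0.017, -0.006]]
[540.0, -60.0, 7.0, 0.0] -> [ -3.7 -76.6   6.8] 0.2
```

```bash
cat > loc.py <<'E'
# scene-view dark blobs of coupon size on the bench -> world position
from h import *
c=cap("scene"); g=cv2.cvtColor(c["color"],cv2.COLOR_RGB2GRAY); hsv=cv2.cvtColor(c["color"],cv2.COLOR_RGB2HSV)
P=ray(c,np.indices(g.shape)[::-1].reshape(2,-1).T,10)
ok=((P[:,0]>340)&(P[:,0]<700)&(P[:,1]>-200)&(P[:,1]<380)).reshape(g.shape)
for th in (85,98):
  m=(ok&(g<th)).astype(np.uint8)
  for k in cv2.findContours(m,0,2)[0]:
    A=cv2.contourArea(k)
    if 60<A<450:
        b=cv2.minAreaRect(ray(c,k.reshape(-1,2),10)[:,:2].astype(np.float32)); q=cv2.boxPoints(b); e=max([q[1]-q[0],q[2]-q[1]],key=np.linalg.norm)
        print(th,A,"c",np.round(b[0]),"size",np.round(b[1]),"long axis",round(np.degrees(np.arctan2(e[1],e[0]))%180))
E
python3 loc.py
```

```text
85 293.0 c [571. 297.] size [137.  10.] long axis 86
85 154.5 c [406.  47.] size [43. 26.] long axis 85
98 214.5 c [511. 307.] size [19. 44.] long axis 176
98 194.0 c [407.  47.] size [46. 28.] long axis 84
```

Call:
step_arm([
  [[0.0,0.008,0.0,0],[-0.001,0.012,0.004,0],[-0.002,0.012,0.007,0],[-0.002,0.003,0.007,0],[-0.002,-0.007,0.007,0]],
])

```text
time: 10.18
tool_pos: [608.5, -60.4, 6.5]
tcp_rot: [1.921, 1.554, 0.353]
contact_force: [0.1, -0.1, 1.0]
grip_width: 0.4
```

Call:
step_arm([
  [[0.0,-0.01,0.0,0],[0.0,-0.022,0.0,0],[0.0,-0.034,0.0,0],[0.0,-0.046,0.0,0],[0.0,-0.058,0.0,0]],
])

```text
time: 10.6
tool_pos: [552.2, -61.3, 6.5]
tcp_rot: [1.812, 1.551, 0.244]
contact_force: [1.8, -1.0, 3.1]
grip_width: 1.0
```

```bash
python3 go.py 540 -60 7 0;python3 loc.py
```

```text
t 10.6 tcp [552.2 -61.3   6.5] ang 0.1 F [ 1.8 -1.   3.1] w 1.0 q6 -0.27
[[0.019, 1.0, 0.003], [0.005, 0.003, -1.0], [-1.0, 0.019, -0.005]]
[540.0, -60.0, 7.0, 0.0] -> [ -0.7 -12.2  -1.3] 0.1
85 89.0 c [511. 306.] size [17. 42.] long axis 180
85 325.5 c [570. 294.] size [144.  11.] long axis 86
85 167.5 c [406.  47.] size [43. 26.] long axis 84
98 217.0 c [511. 307.] size [19. 44.] long axis 176
98 214.0 c [406.  47.] size [48. 32.] long axis 85
```

Call:
step_arm([
  [[0.0,0.01,0.0,0],[-0.01,0.02,0.0,0],[-0.045,0.025,0.015,0],[-0.08,0.02,0.04,0],[-0.09,0.01,0.075,0]],
])

```text
time: 11.07
tool_pos: [562.6, -136.6, 100.9]
tcp_rot: [1.684, 1.546, 0.119]
contact_force: [1.0, -1.2, 0.6]
grip_width: 0.4
```

```bash
python3 loc.py; python3 go.py 520 -130 7 0; python3 -c "
from h import *
c=cap('scene'); im=c['color'][150:350,300:560]
cv2.imwrite('pics/s5.png',cv2.resize(im,None,fx=3,fy=3)[:,:,::-1])"
```

```text
85 166.0 c [511. 307.] size [18. 42.] long axis 178
85 361.0 c [570. 292.] size [149.  11.] long axis 86
85 168.5 c [406.  47.] size [44. 26.] long axis 83
85 139.0 c [532. -61.] size [25. 43.] long axis 95
98 223.0 c [511. 307.] size [20. 44.] long axis 178
98 221.5 c [406.  46.] size [48. 33.] long axis 85
98 185.0 c [533. -64.] size [49. 34.] long axis 72
t 11.1167 tcp [ 560.8 -144.3  101.5] ang 0.1 F [-0.4 -5.2  0.9] w 0.6 q6 -0.4
[[0.025, 1.0, 0.002], [-0.001, 0.002, -1.0], [-1.0, 0.025, 0.002]]
[520.0, -130.0, 7.0, 0.0] -> [ 93.4 -43.1 -14.5] 0.1
```

View pics/s5.png

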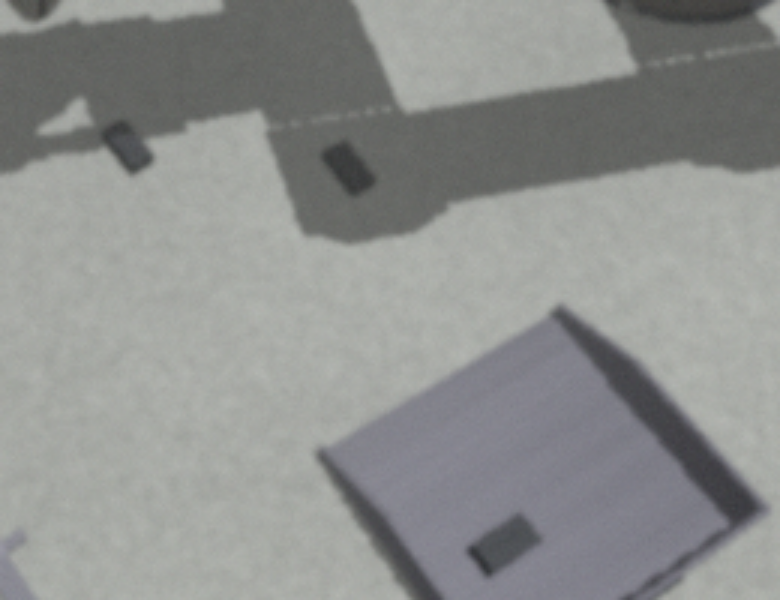

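Coupon 1 is now at (532,-61), long axis about 93°; the view shows it at (128,147), coupon 3 at (348,167) and coupon 2 in the pan at (505,545). Next I go behind coupon 1 and push its end in +y.

Call:
step_arm([
  [[0.02,-0.012,-0.003,0],[0.045,-0.024,-0.006,0],[0.07,-0.031,-0.01,0],[0.09,-0.031,-0.014,0],[0.092,-0.031,-0.014,0]],
], jaw=0.9)

```text
time: 11.58
tool_pos: [529.2, -126.0, 3.0]
tcp_rot: [1.821, 1.554, 0.249]
contact_force: [-1.3, -0.1, -0.5]
grip_width: 9.4
```

```bash
python3 go.py 532 -90 7 3
```

```text
t 11.5833 tcp [ 529.2 -126.     3. ] ang -0.1 F [-1.3 -0.1 -0.5] w 9.4 q6 -0.39
[[0.016, 1.0, -0.001], [0.004, -0.001, -1.0], [-1.0, 0.016, -0.004]]
[532.0, -90.0, 7.0, 3.0] -> [ -3.8   2.8 -36. ] -3.1
```

Call:
step_arm([
  [[-0.002,0.002,-0.01,-1],[-0.003,0.003,-0.02,-2],[-0.003,0.003,-0.029,-2],[-0.003,0.003,-0.037,-2],[-0.003,0.003,-0.047,-2]],
])

```text
time: 12.0
tool_pos: [533.1, -78.2, 7.3]
tcp_rot: [1.718, 1.553, 0.182]
contact_force: [0.1, -0.4, 0.9]
grip_width: 9.2
```

Call:
step_arm([
  [[0.0,0.0,-0.011,0],[0.0,0.0,-0.023,0],[0.0,0.0,-0.035,0],[0.0,0.0,-0.047,0],[0.0,0.0,-0.06,0]],
])

```text
time: 12.42
tool_pos: [531.0, -17.0, 7.6]
tcp_rot: [1.714, 1.552, 0.177]
contact_force: [-0.5, 0.8, 0.5]
grip_width: 9.3
```

```bash
python3 go.py 530 240 7 2; python3 loc.py
```

```text
t 12.4167 tcp [531.  -17.    7.6] ang 2.0 F [-0.5  0.8  0.5] w 9.3 q6 -0.22
[[0.018, 0.999, 0.034], [0.003, 0.034, -0.999], [-1.0, 0.018, -0.003]]
[530.0, 240.0, 7.0, 2.0] -> [   1.4    7.9 -256.9] -0.0
85 76.5 c [512. 307.] size [17. 40.] long axis 177
85 319.5 c [570. 293.] size [147.  10.] long axis 86
85 168.5 c [406.  47.] size [43. 26.] long axis 84
98 217.5 c [511. 307.] size [19. 44.] long axis 176
98 219.0 c [405.  47.] size [49. 32.] long axis 82
```

```bash
python3 -c "
from h import *
c=cap('wrist'); save(c,'w1.png'); print(-c['R'].T@c['t'],proj(c,[(531,-7.5,12),(531,33,12),(531,-17,7)]))"
```

```text
[524.78269168  69.40199168 166.57740424] [[321.68058493 246.77154551]
 [324.88620169 168.61285803]
 [320.80815052 258.76397763]]
```

View pics/w1.png

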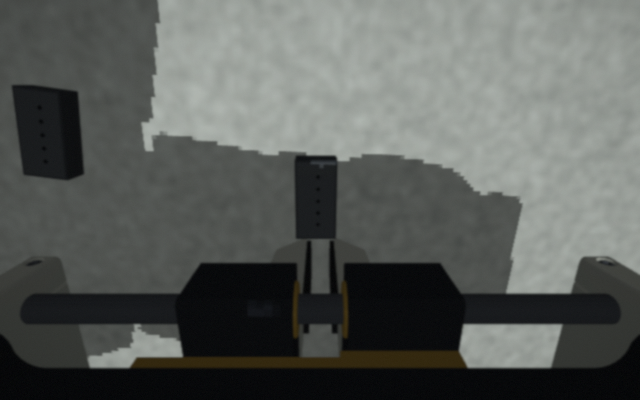

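The wrist view shows coupon 1 flat on the fingertips at (316,197), about 2 mm off their centre line. Coupon 3 is at (47,132), along y. I keep pushing and check by numbers in the wrist view.

Call:
step_arm([
  [[0.0,0.0,-0.014,0],[0.0,0.001,-0.028,0],[0.0,0.001,-0.042,0],[0.0,0.001,-0.056,0],[0.0,0.001,-0.07,0]],
])

```text
time: 12.93
tool_pos: [529.0, 54.3, 7.5]
tcp_rot: [1.746, 1.553, 0.211]
contact_force: [0.6, -0.2, -0.5]
grip_width: 9.0
```

```bash
cat > wl.py <<'E'
from h import *
c=cap("wrist"); g=cv2.cvtColor(c["color"],cv2.COLOR_RGB2GRAY); g[243:]=255
np.set_printoptions(suppress=True)
for th in (50,70,90):
  for k in cv2.findContours((g<th).astype(np.uint8),0,2)[0]:
    if 1500<cv2.contourArea(k)<9000:
        b=cv2.minAreaRect(ray(c,k.reshape(-1,2),12)[:,:2].astype(np.float32)); q=cv2.boxPoints(b); e=max([q[1]-q[0],q[2]-q[1]],key=np.linalg.norm)
        print(th,"c",np.round(b[0]),"size",np.round(b[1]),"axis",round(np.degrees(np.arctan2(e[1],e[0]))%180),"px",np.round(k.reshape(-1,2).mean(0)))
E
python3 wl.py; python3 go.py 530 240 7 2
```

```text
50 c [525.  85.] size [20. 42.] axis 92 px [319. 189.]
70 c [528.  86.] size [27. 42.] axis 92 px [316. 208.]
t 12.9833 tcp [528.7  56.5   7.5] ang 2.1 F [-1.6  1.5  0.9] w 9.2 q6 -0.08
[[0.017, 0.999, 0.037], [0.004, 0.037, -0.999], [-1.0, 0.017, -0.004]]
[530.0, 240.0, 7.0, 2.0] -> [   1.4    8.1 -183.4] 0.1
```

Call:
step_arm([
  [[0.0,0.0,-0.014,0],[0.0,0.001,-0.028,0],[0.0,0.001,-0.042,0],[0.0,0.002,-0.056,0],[0.0,0.002,-0.07,0]],
])

```text
time: 13.4
tool_pos: [528.2, 126.5, 7.7]
tcp_rot: [1.784, 1.553, 0.25]
contact_force: [0.4, -0.1, 0.7]
grip_width: 9.4
```

```bash
python3 wl.py; python3 go.py 530 245 8 2
```

```text
50 c [525. 158.] size [20. 43.] axis 92 px [317. 192.]
50 c [405. 227.] size [27. 29.] axis 176 px [48. 49.]
70 c [527. 158.] size [26. 43.] axis 92 px [320. 211.]
70 c [404. 224.] size [30. 30.] axis 92 px [51. 53.]
90 c [562. 223.] size [49.  9.] axis 79 px [413.  61.]
t 13.45 tcp [528.  128.6   7.8] ang 2.2 F [-1.1  1.5 -0.1] w 9.2 q6 0.05
[[0.017, 0.999, 0.038], [0.005, 0.038, -0.999], [-1.0, 0.017, -0.004]]
[530.0, 245.0, 8.0, 2.0] -> [   0.4    6.5 -116.2] 0.2
```

Call:
step_arm([
  [[0.0,0.0,-0.012,0],[0.0,0.001,-0.025,0],[0.0,0.001,-0.038,0],[0.0,0.002,-0.051,0],[0.0,0.002,-0.064,0]],
])

```text
time: 13.87
tool_pos: [527.8, 193.6, 8.1]
tcp_rot: [1.822, 1.553, 0.289]
contact_force: [0.3, 0.4, 0.0]
grip_width: 9.0
```

```bash
python3 wl.py; python3 go.py 530 245 8 2
```

```text
50 c [524. 224.] size [21. 43.] axis 92 px [315. 199.]
70 c [396. 246.] size [65. 30.] axis 76 px [ 34. 154.]
90 c [397. 236.] size [86. 38.] axis 76 px [ 47. 169.]
90 c [509. 303.] size [41. 15.] axis 2 px [285.  27.]
t 13.9167 tcp [527.6 195.7   8.2] ang 2.2 F [-0.1  1.8  0.1] w 9.3 q6 0.18
[[0.018, 0.999, 0.039], [0.006, 0.039, -0.999], [-1.0, 0.018, -0.005]]
[530.0, 245.0, 8.0, 2.0] -> [  0.6   4.3 -49.1] 0.2
```

Call:
step_arm([
  [[0.0,0.0,-0.011,0],[0.0,0.001,-0.022,0],[0.0,0.001,-0.033,0],[0.0,0.002,-0.043,0],[0.0,0.002,-0.05,0]],
])

```text
time: 14.33
tool_pos: [527.7, 247.2, 8.6]
tcp_rot: [1.867, 1.552, 0.336]
contact_force: [0.9, -0.1, -0.4]
grip_width: 9.2
```

```bash
python3 wl.py; python3 go.py 404 -15 90 0
```

```text
50 c [525. 276.] size [21. 38.] axis 92 px [312. 197.]
90 c [383. 274.] size [52. 19.] axis 76 px [ 17. 195.]
t 14.3833 tcp [527.6 247.9   8.6] ang 2.3 F [-0.4  1.6  0.1] w 9.4 q6 0.27
[[0.018, 0.999, 0.04], [0.007, 0.04, -0.999], [-1.0, 0.018, -0.006]]
[404.0, -15.0, 90.0, 0.0] -> [ -85.4 -132.6  257.3] 2.3
```

Coupon 1 is at (525,276), well inside. I back away and go round behind coupon 3, to (400,-13) with the tool turned by -6°.

Call:
step_arm([
  [[0.0,0.0,0.01,0],[-0.02,-0.005,0.03,0],[-0.055,-0.02,0.05,0],[-0.085,-0.045,0.075,0],[-0.095,-0.07,0.105,2]],
])

```text
time: 14.8
tool_pos: [464.0, 141.8, 103.3]
tcp_rot: [1.869, 1.546, 0.304]
contact_force: [1.9, -0.4, 0.7]
grip_width: 10.0
```

Call:
step_arm([
  [[0.0,-0.015,0.033,1],[0.0,-0.03,0.066,2],[0.0,-0.045,0.1,4],[0.0,-0.055,0.135,5],[0.0,-0.06,0.16,6]],
])

```text
time: 15.22
tool_pos: [402.9, -21.1, 100.8]
tcp_rot: [1.966, 1.547, 0.294]
contact_force: [-0.6, -0.1, 1.0]
grip_width: 9.2
```

```bash
python3 go.py 400 -15 8 -6; python3 wl.py; python3 loc.py
```

```text
t 15.2167 tcp [402.9 -21.1 100.8] ang -5.8 F [-0.6 -0.1  1. ] w 9.2 q6 -0.16
[[0.023, 0.995, -0.101], [0.007, -0.101, -0.995], [-1.0, 0.022, -0.009]]
[400.0, -15.0, 8.0, -6.0] -> [92.8 -5.5 -4.9] 0.2
70 c [237. 117.] size [34. 57.] axis 175 px [42. 30.]
85 388.5 c [515. 289.] size [46. 59.] long axis 95
85 363.5 c [570. 292.] size [148.  11.] long axis 86
85 112.5 c [407.  45.] size [42. 23.] long axis 77
85 379.5 c [ 362. -140.] size [ 43. 119.] long axis 91
98 152.0 c [404.  45.] size [45. 28.] long axis 83
```

Call:
step_arm([
  [[0.025,-0.002,-0.001,0],[0.05,-0.003,-0.001,0],[0.075,-0.004,-0.001,0],[0.088,-0.004,-0.001,0],[0.091,-0.004,-0.001,0]],
])

```text
time: 15.73
tool_pos: [400.7, -19.7, 8.0]
tcp_rot: [2.038, 1.55, 0.363]
contact_force: [-0.3, -0.0, -0.1]
grip_width: 9.0
```

```bash
python3 wl.py; python3 go.py 404 18 8 -6
```

```text
90 c [483.  -5.] size [29. 37.] axis 173 px [484. 220.]
90 c [399.  41.] size [33. 50.] axis 90 px [302. 140.]
t 15.7833 tcp [401.2 -19.8   8.6] ang -6.0 F [ 0.1  0.1 -0.1] w 9.0 q6 -0.17
[[0.021, 0.994, -0.104], [0.007, -0.104, -0.995], [-1.0, 0.02, -0.009]]
[404.0, 18.0, 8.0, -6.0] -> [  0.9  -1.1 -37.9] 0.0
```

```bash
python3 -c "
from h import *
c=cap('wrist'); cv2.imwrite('pics/w2.png',c['color'][60:260,200:440,::-1])
print(ray(c,[(302,140)],12))
P=[(403-2,-19.8+9.5,8)]; print(proj(c,P)-[200,60])"
```

```text
[[399.27897512  41.73309429  12.        ]]
[[117.62628124 178.68546024]]
```

View pics/w2.png

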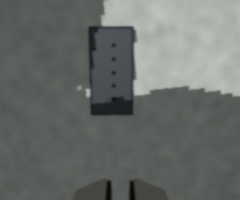

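The wrist crop shows coupon 3 aligned with the tool, its indent row at u=114 against the finger centre at u=120, so it is about 3 mm to the left. I shift by -3 mm and push along the tool axis.

Call:
step_arm([
  [[0.001,-0.003,-0.01,0],[0.001,-0.003,-0.021,0],[0.001,-0.003,-0.032,0],[0.001,-0.003,-0.044,0],[0.001,-0.003,-0.056,0]],
])

```text
time: 16.25
tool_pos: [405.7, 36.5, 10.3]
tcp_rot: [1.934, 1.545, 0.259]
contact_force: [-0.4, -0.3, -0.1]
grip_width: 9.0
```

Call:
step_arm([
  [[0.0,0.0,-0.012,0],[0.0,0.0,-0.024,0],[0.0,0.0,-0.036,0],[0.0,0.0,-0.048,0],[0.0,0.0,-0.06,0]],
])

```text
time: 16.67
tool_pos: [412.9, 96.8, 12.3]
tcp_rot: [1.907, 1.542, 0.232]
contact_force: [0.1, -1.4, 1.4]
grip_width: 9.4
```

```bash
python3 wl.py; python3 go.py 425 240 8 -6
```

```text
50 c [420. 119.] size [41. 21.] axis 58 px [330. 205.]
70 c [421. 118.] size [42. 26.] axis 59 px [330. 203.]
t 16.7167 tcp [413.2  98.1  12.4] ang -5.9 F [-1.2  0.9  1.1] w 9.2 q6 0.14
[[0.028, 0.994, -0.103], [0.007, -0.104, -0.995], [-1.0, 0.027, -0.01]]
[425.0, 240.0, 8.0, -6.0] -> [   5.7   -3.1 -142.3] 0.1
```

Coupon 3 has turned to 58° at (420,119), and the tips have risen to 12 mm, which is too high. I back off, lower them, open the gap to about 20 mm, and cradle the near corner between the two tips, which should be stable.

Call:
step_arm([
  [[0.0,0.0,0.01,0],[0.0,0.002,0.02,-2],[0.001,0.004,0.028,-4],[0.004,0.005,0.028,-6],[0.007,0.005,0.028,-6]],
], jaw=0.78)

```text
time: 17.13
tool_pos: [416.1, 68.5, 5.9]
tcp_rot: [1.794, 1.54, 0.224]
contact_force: [0.1, -0.2, -0.7]
grip_width: 20.3
```

```bash
python3 wl.py; python3 loc.py; python3 go.py 418 75 6 0
```

```text
50 c [419. 118.] size [39. 21.] axis 54 px [318. 167.]
70 c [419. 118.] size [40. 22.] axis 55 px [328. 165.]
85 369.5 c [515. 289.] size [46. 59.] long axis 95
85 363.5 c [571. 291.] size [152.  12.] long axis 86
85 142.0 c [423. 118.] size [44. 21.] long axis 50
98 198.5 c [423. 114.] size [51. 29.] long axis 53
t 17.2333 tcp [415.4  69.1   5.4] ang -0.0 F [-0.5 -0.   0.7] w 20.6 q6 -0.04
[[0.028, 1.0, -0.001], [0.007, -0.001, -1.0], [-1.0, 0.028, -0.007]]
[418.0, 75.0, 6.0, 0.0] -> [-0.5  2.6 -5.9] -0.0
```

Call:
step_arm([
  [[0.0,0.002,-0.008,0],[0.001,0.003,-0.017,0],[0.001,0.003,-0.027,0],[0.001,0.003,-0.038,0],[0.001,0.003,-0.05,0]],
])

```text
time: 17.65
tool_pos: [418.4, 120.3, 4.9]
tcp_rot: [1.815, 1.541, 0.243]
contact_force: [0.2, -0.3, 0.3]
grip_width: 20.0
```

```bash
python3 wl.py; python3 go.py 418 240 7 0
```

```text
50 c [425. 141.] size [40. 24.] axis 29 px [341. 213.]
70 c [423. 139.] size [46. 26.] axis 29 px [340. 213.]
t 17.7 tcp [418.5 121.8   5. ] ang -0.0 F [-0.7  0.6  0.2] w 19.9 q6 0.1
[[0.029, 1.0, 0.0], [0.008, -0.0, -1.0], [-1.0, 0.029, -0.008]]
[418.0, 240.0, 7.0, 0.0] -> [  -1.2   -0.4 -118.2] 0.0
```

Call:
step_arm([
  [[0.0,0.002,-0.009,0],[0.0,0.003,-0.019,0],[0.0,0.004,-0.029,0],[0.0,0.004,-0.039,0],[0.0,0.004,-0.05,0]],
])

```text
time: 18.12
tool_pos: [422.4, 172.7, 5.5]
tcp_rot: [1.826, 1.541, 0.255]
contact_force: [-0.4, 0.0, -0.7]
grip_width: 20.3
```

```bash
python3 wl.py; python3 go.py 422 245 7 0
```

```text
50 c [429. 193.] size [41. 24.] axis 29 px [340. 214.]
50 c [362. 254.] size [73. 11.] axis 86 px [184. 109.]
70 c [444. 206.] size [78. 40.] axis 13 px [358. 196.]
70 c [565. 236.] size [71. 19.] axis 85 px [612. 141.]
70 c [523. 276.] size [27. 31.] axis 92 px [563.  42.]
70 c [365. 253.] size [15. 73.] axis 90 px [185.  99.]
90 c [285. 204.] size [40. 22.] axis 74 px [ 24. 200.]
90 c [443. 205.] size [44. 80.] axis 179 px [350. 199.]
90 c [565. 236.] size [73. 21.] axis 85 px [611. 143.]
90 c [311. 246.] size [56. 51.] axis 74 px [ 65. 103.]
90 c [523. 275.] size [28. 32.] axis 92 px [561.  52.]
90 c [365. 253.] size [16. 74.] axis 90 px [186. 105.]
t 18.1667 tcp [422.6 174.1   5.6] ang 0.0 F [0.1 1.7 1.1] w 20.2 q6 0.22
[[0.03, 1.0, 0.001], [0.008, 0.001, -1.0], [-1.0, 0.03, -0.008]]
[422.0, 245.0, 7.0, 0.0] -> [ -0.9  -0.5 -70.9] 0.0
```

Call:
step_arm([
  [[0.0,0.0,-0.01,0],[-0.001,0.0,-0.02,0],[-0.001,0.0,-0.03,0],[-0.001,0.0,-0.04,0],[-0.001,0.0,-0.05,0]],
])

```text
time: 18.58
tool_pos: [422.5, 224.9, 7.0]
tcp_rot: [1.839, 1.54, 0.269]
contact_force: [0.2, -1.7, -1.3]
grip_width: 20.2
```

```bash
python3 wl.py|grep -E "^50"; python3 go.py 422 255 7 0
```

```text
50 c [429. 244.] size [41. 24.] axis 30 px [342. 213.]
t 18.6333 tcp [422.8 226.3   7.1] ang 0.1 F [-0.3  1.1  0.7] w 20.4 q6 0.33
[[0.03, 1.0, 0.001], [0.009, 0.001, -1.0], [-0.999, 0.031, -0.009]]
[422.0, 255.0, 7.0, 0.0] -> [  0.3  -0.8 -28.7] 0.1
```

Call:
step_arm([
  [[0.0,0.0,-0.009,0],[0.0,0.0,-0.018,0],[0.0,0.0,-0.027,0],[0.0,0.0,-0.034,0],[0.0,0.0,-0.038,0]],
])

```text
time: 19.05
tool_pos: [422.8, 265.3, 7.5]
tcp_rot: [1.857, 1.539, 0.288]
contact_force: [0.1, -0.3, 0.5]
grip_width: 20.4
```

Call:
step_arm([
  [[0.0,0.0,0.008,0],[-0.005,0.0,0.025,0],[-0.035,0.0,0.05,0],[-0.07,0.0,0.085,0],[-0.1,0.0,0.12,0]],
])

```text
time: 19.47
tool_pos: [419.5, 152.3, 99.1]
tcp_rot: [1.858, 1.54, 0.29]
contact_force: [2.2, -0.0, 0.8]
grip_width: 20.2
```

Call:
step_arm([
  [[-0.02,0.0,0.02,0],[-0.04,0.0,0.04,0],[-0.05,0.0,0.06,0],[-0.05,0.0,0.08,0],[-0.05,0.0,0.08,0]],
])

```text
time: 19.88
tool_pos: [418.3, 68.9, 149.1]
tcp_rot: [1.814, 1.538, 0.243]
contact_force: [0.4, 0.3, -1.1]
grip_width: 20.4
```

```bash
python3 loc.py; python3 -c "
from h import *
print(bot.get_obs()['tool_pos'])
c=cap('scene'); save(c,'end.png')
t=cap('top'); m=cv2.cvtColor(t['color'],cv2.COLOR_RGB2HSV); mm=((m[...,0]<10)|(m[...,0]>170))&(m[...,1]>110)
for k in cv2.findContours(mm.astype(np.uint8),0,2)[0]:
    if cv2.contourArea(k)>40:
        p=ray(t,cv2.minEnclosingCircle(k)[0],20)[0].round()
        if p[0]<700: print('mount',p)
"
```

```text
85 359.5 c [515. 289.] size [46. 59.] long axis 95
85 354.5 c [570. 292.] size [149.  12.] long axis 85
85 197.0 c [432. 286.] size [43. 21.] long axis 31
85 111.5 c [351. -41.] size [108.  21.] long axis 90
98 237.0 c [432. 286.] size [45. 23.] long axis 33
98 335.5 c [354. -33.] size [127.  27.] long axis 90
[418.0105189   70.19057218 148.63753031]
mount [ 460. -236.   20.]
mount [ 610. -216.   20.]
```

View pics/end.png

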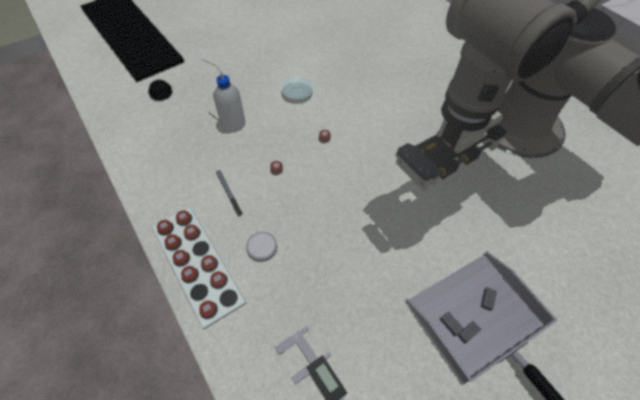

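The final view shows all three coupons in the pan, at (489,298), (452,323) and (468,332), well past the lip. The mounts and the rest are in place and the arm is clear. I hand in.

```bash
python3 -c "
from plant import bot
print(bot.close_job())"
```

```text
the job is handed in; nothing more can be done
None
```

I swept all three coupons into the scrap pan with the fingertips, one at a time, and handed the job in at about 20 s. I used 12 viewed pictures, the most allowed.

**What went wrong:** Coupon 3 slipped off the side of the fingers on its first push. It then turned on the second push, when the tips had risen to 12 mm. I backed off, lowered the tips and pushed it in with its near corner held between the two tips.

**Last checks:**
- **Coupons:** the scene camera put coupon 3 at (432, 286) mm. It saw coupons 1 and 2 as one blob, because they lie touching or nearly so. Measured earlier on their own, coupon 1 was at (525, 276) and coupon 2 at (511, 307). All three are about 70–100 mm in from the lip edge, where 35 mm is needed.
- **Mounts:** they measured (460, -236) and (610, -216), against (460, -236) and (608, -217) at the start, so they had not moved beyond measuring error.
- **Other things on the bench:** they looked unmoved in the last picture, but I did not measure them again.
- **Robot:** the arm was clear of everything, with the fingertips about 149 mm above the bench.

No check was failing when I handed in, and the hand-in gives no verdict.

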